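Angle a cell stack past the lid pillar into its bay

ROBOT

A 6-joint arm with a two-finger parallel gripper is mounted at the origin on the work surface. World frame = base frame: x ahead of the robot, y to its left, z up, the work surface at z = 0. Lengths are in m, angles in rad, forces in N, time in s.
With the tool pointing down it reaches from about 0.4 to 0.925 m from the base axis. Payload 3.4 kg.
Tool frame: the origin (TCP) lies at the very end of the fingers, on their centre line; the grasp point (between the pads) lies 19 mm behind it; z points along the fingers, y is the line along which they close (so a half turn about z gives the same grasp; the last joint's range is limited). The gripper opens to 85 mm and grips with 20 to 120 N. Pads are 22 mm wide; open, the fingers measure 114 mm over their backs; the gripper's body (76 mm by 85 mm) begins 54 mm behind the grasp point. The pads swing forward as they close: fully open they stand 13 mm farther back than shut.
Start: joints at [1.153, 0.307, 1.506, -0, 1.328, -0.073], TCP at [0.194, 0.541, 0.231] pointing down, gripper open.
Joint ranges: [-3.12, 3.12], [-1.05, 2.28], [0.14, 2.33], [-1.42, 4.57], [0.1, 2.73], [-2.68, 2.68]. Speed limits (rad/s): [2.57, 2.57, 3.14, 3.14, 3.14, 3.14].

INTERFACE

Orientations are given as a unit quaternion [x, y, z, w].
In Python, from workcell import ctrl, optics gives the robot as it stands.
- The arm moves only by the tool play_rows, never from a script. Its argument "commands" is text: rows parted by semicolons, each of 7 numbers parted by spaces: the shift along the world's x, y, z in cm, then the turn, a rotation vector about the world's x, y, z in degrees, then the gripper's target within -1 to 1 (shut at 1, half-way at 0, fully open at -1). A call has 1 to 10 rows; each row shifts and turns the commanded pose from where the row before left it; what a row does not reach is not made up. A row lasts 1/12 s, in which the tool goes at most 41.7 mm and 7.16 degrees, less where a joint would pass 70% of its speed; a pose out of reach is approached as far as the arm can. A call is refused whole if a number of a shift passes 4.17 or a number of a turn 7.16, either way. A call with a gripper value outside its range is refused whole. The fingers move at their own pace and stop on an object; "squeeze" is the grip in N (left out, the last holds). Time passes only in rows, so rows that do not move let the fingers close. It gives the time, the measured TCP pose, the force, the opening and the grip force at its end, in the units of the state.
- ctrl.read_state(): the state, without advancing time (a new reading comes with each control period).
- optics.snapshot(name): name is "side" or "top" or "wrist"; returns a dict with "img" (420x560x3 uint8, red, green, blue), "intrinsics" (3x3 intrinsics, pixels), "pose" (4x4, takes a point from camera to world coordinates). Camera axes: x right, y up, looking along -z (the intrinsics and any distortion apply to the point x, -y, -z); pixel columns grow to the right and rows downward; lengths in m; the calibration is good to about 2 mm. A picture is of the moment at which its call begins. There is no depth.
- ctrl.close_job(): hands the job in; it is judged then, once.
The state is a dict: "time": time; "qpos": joint angles; "dq": joint speeds; "joint_torque": joint torques, N m; "eef_pos": TCP position; "tool_rot": TCP orientation; "contact_force": force on the tool from outside, world axes, zero at the start; "wrist_torque": the same for the moment, N m; "finger_gap": finger opening in m; "gripper_force": force on a finger pad.
Only numpy, scipy, OpenCV 4.12 (cv2) and the standard library are available. Lean on these libraries where they do the work, as an engineer would, in place of code of your own. Each camera call takes 0.05 s, during which the arm holds its last target. There are 200 camera calls.

TASK

Push the long cell stack into its bay in the battery tray, so that it ends lying flat and flush along the tray's far wall, between the two bay ribs. A steel pillar stands in front of one end of the bay, so slide that end in behind the pillar at an angle and then swing the other end home. Only push it with the fingers from outside: keep it sliding on the tray floor, never lift it or take it between the fingers, leave the other things in the tray and on the bench where they are, and finish clear of everything.

Things in the scene. Friction and masses are not known exactly. Their poses are not given: they have to be found in the camera images.
- tray: Fixed tray: black walls with pale trim, tan floor. Origin: centre of its underside, on the bench; x points from the near to the far wall, y to the left. Inside it spans x -150 to +150 mm, y -250 to +250 mm; the floor is 6 mm above the bench, the wall tops 53 mm (corner posts 54). Walls 8 mm thick; on the near wall a low handle outside.
- bay (a point): Where the centre of the stack's underside belongs: on the tray floor at tray x 128, y 0, z 6 mm; axes as the tray's. The bay is the 256 mm along the far wall between two upright aluminium ribs, each 4 mm thick, 40 mm high, standing 30 mm out from the far wall (tray x 120 to 150) at tray y +130 and -130 mm.
- pillar: Fixed upright steel pillar, 14 mm in diameter, 66 mm tall, on the tray floor. Origin: centre of its foot; axes as the tray's. It stands at tray x 75 mm and tray y +95 or -95 mm (by chance), leaving 68 mm between it and the far wall. A flush brass insert marks the other, empty pillar place and is no obstacle.
- stack: Loose bar 44 mm wide (its x), 240 mm long (its y), 40 mm high: grey cells between aluminium end plates, copper tabs and a green strip on top; 0.6 to 0.9 kg. Origin: centre of its underside. Starts on the tray floor in front of the bay, askew by up to 15 degrees. Either end may go behind the pillar; it slides with dry friction and stays where left.
- end0 (a point): Middle of the lower edge of the stack's +y end face (stack frame 0, 120, 0 mm).
- end1 (a point): Middle of the lower edge of the stack's -y end face (stack frame 0, -120, 0 mm).
- fan: black square cooling fan, 40 x 40 x 20 mm, lying loose in a far corner of the tray outside a bay rib (left or right corner, by chance). Origin: centre of its underside. A bystander.
- contactor: black block-shaped relay, 36 x 36 mm, 50 mm high with two brass studs on top, standing loose in the other far corner of the tray. Origin: centre of its underside. A bystander.
- screwdriver: red-handled screwdriver, 200 mm long, lying on the bench right of the tray. A bystander.
- spanner: steel spanner, 150 mm long, lying on the bench right of the tray. A bystander.
- can: short spray can, 56 mm across, 105 mm high, standing on the bench right of the tray's far right corner. A bystander.
- tape: roll of black tape, 90 mm across, 19 mm high, lying on the bench to the right. A bystander.
- meter: yellow multimeter, 150 x 75 x 34 mm, lying on the bench left of the tray. A bystander.
- tub: orange open tub, 100 x 100 x 45 mm, on the bench left of the tray. A bystander.
Things that resemble listed ones, but are neither listed nor needed, are in the scene too. There is more than one size of the stack; the job needs the larger.

How it is judged:
By the outcome, as a careful person would: the job done as asked, in the order asked, and still so for the second after the job is handed in, with the robot touching nothing.
It also fails if it takes over 67 s, if anything falls off the work surface, if the arm or the gripper's body presses on something with over 40 N, if the wrist force passes 120 N, or if a joint passes its speed limit or range.

## Working session

There is one attempt and no reset: what is moved stays moved. The work goes in short steps, Python scripts to look and compute and a tool call to move; the robot and the scene stay as the last step left them, time stands still between calls to the robot, and variables do not carry over. Pictures are saved under pics/ and viewed, at most 10 in all, crops included, and the job is handed in when it is done.

Besides the shell and the picture viewer there is one more tool, called after "Emit:" as a command line: name --argument value ..., lists and objects as JSON in quotes. play_rows: Moves the arm, as the interface text tells. Its arguments: {"type":"object","properties":{"commands":{"type":"string"},"squeeze":{"type":"number"}},"required":["commands"]}

```bash
mkdir -p pics; ls; python3 - <<'E'
from workcell import ctrl, optics
import cv2,numpy as np
for n in ("top","side"):
    s=optics.snapshot(n); cv2.imwrite(f"pics/{n}0.png",s["img"][:,:,::-1]); np.savez(f"{n}0.npz",**s)
    print(n,np.round(s["intrinsics"],1).tolist(),np.round(s["pose"],3).tolist(),[k for k in s])
s=ctrl.read_state();print(s)
E
```

```text
pics
top [[456.1, 0.0, 282.1], [0.0, 456.1, 208.5], [0.0, 0.0, 1.0]] [[-0.003, 0.99, -0.138, 0.25], [-1.0, -0.003, 0.002, -0.046], [0.001, 0.138, 0.99, 1.438], [0.0, 0.0, 0.0, 1.0]] ['img', 'intrinsics', 'pose']
side [[495.4, 0.0, 279.0], [0.0, 495.4, 212.2], [0.0, 0.0, 1.0]] [[0.835, 0.362, -0.415, -0.114], [-0.551, 0.571, -0.609, -0.918], [0.016, 0.737, 0.676, 1.002], [0.0, 0.0, 0.0, 1.0]] ['img', 'intrinsics', 'pose']
{'time': 0.1, 'qpos': array([ 1.15350022e+00,  3.07478551e-01,  1.50752185e+00, -2.91372426e-05,
        1.32841975e+00, -7.35070282e-02]), 'dq': array([-0.00120723, -0.00157189, -0.00312671, -0.00058224, -0.00178764,
       -0.00189279]), 'joint_torque': array([-7.70927236e-04, -4.58529532e+01, -2.52607280e+01, -2.72587922e-04,
        5.66396368e-03,  1.27373559e-05]), 'eef_pos': array([0.19359143, 0.54076944, 0.2304923 ]), 'tool_rot': array([ 1.71045747e-01,  9.85262664e-01, -8.89805658e-04, -2.08274988e-04]), 'contact_force': array([ 0.25243726,  0.6009976 , -0.15365494]), 'wrist_torque': array([-0.02908231,  0.00896861, -0.02954392]), 'gripper_force': 0.0, 'finger_gap': 0.08532628218144488}
```

View pics/top0.png

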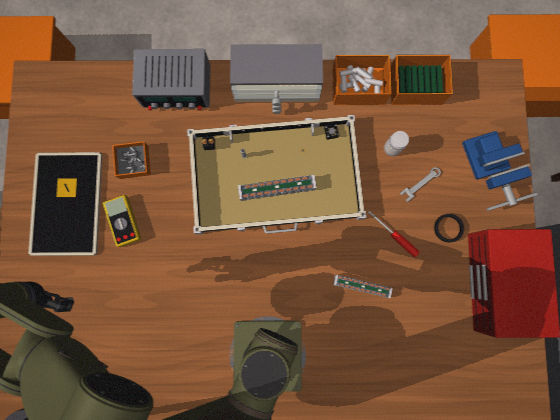

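View pics/side0.png

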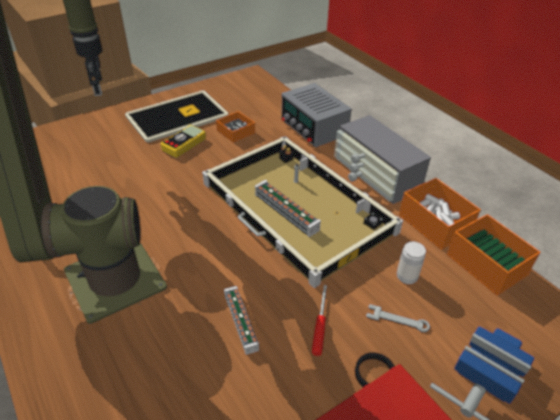

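The top view shows the tray with corners near (191,132), (354,119), (364,214) and (196,230). The pillar is on the left at (243,153), the brass insert at (303,150), the stack from (239,191) to (315,182), the contactor far left and the fan far right. Next I measure with masks.

```bash
cat > h.py <<'E'
import numpy as np, cv2
def ray(s,u,v):
    K=s["intrinsics"];T=s["pose"]
    d=T[:3,:3]@np.array([(u-K[0,2])/K[0,0],-(v-K[1,2])/K[1,1],-1.]);return T[:3,3],d
def onz(s,u,v,z):
    o,d=ray(s,u,v);return (o+d*(z-o[2])/d[2])
def proj(s,p):
    T=s["pose"];K=s["intrinsics"];c=T[:3,:3].T@(np.asarray(p)-T[:3,3]);return K[0,0]*c[0]/-c[2]+K[0,2],-K[1,1]*c[1]/-c[2]+K[1,2]
E
python3 - <<'E'
from h import *
s=dict(np.load("top0.npz"));im=s["img"]
hsv=cv2.cvtColor(im,cv2.COLOR_RGB2HSV)
# trim: bright low-sat
m=((hsv[...,2]>170)&(hsv[...,1]<60)).astype(np.uint8);m[:112]=0;m[240:]=0;m[:,:180]=0;m[:,372:]=0
n,l,st,c=cv2.connectedComponentsWithStats(m)
for i in range(1,n):
    if st[i,4]>8: print("trim",st[i],c[i])
i=1+np.argmax(st[1:,4]); pts=np.argwhere(l==i)[:,::-1].astype(np.float32)
W=np.array([onz(s,u,v,.053)[:2] for u,v in pts],np.float32)
r=cv2.minAreaRect(W);print("tray rect",r,np.round(cv2.boxPoints(r),4).tolist())
# green strip
g=((hsv[...,0]>35)&(hsv[...,0]<95)&(hsv[...,1]>60)).astype(np.uint8);g[:160]=0;g[215:]=0;g[:,:220]=0;g[:,330:]=0
p=np.argwhere(g)[:,::-1];Wg=np.array([onz(s,u,v,.046)[:2] for u,v in p],np.float32)
r=cv2.minAreaRect(Wg);print("green",len(p),r,Wg.mean(0))
cv2.imwrite("pics/top0z.png",cv2.resize(im[112:237,180:375],None,fx=4,fy=4,interpolation=cv2.INTER_CUBIC)[:,:,::-1])
E
```

```text
trim [ 187  115  179  118 1734] [277.17474048 174.55420992]
trim [312 175   4  13  29] [313.62068966 180.34482759]
trim [238 185   4  14  31] [239.25806452 191.41935484]
tray rect ((0.5564215183258057, -0.0262317955493927), (0.3313291072845459, 0.529167890548706), 5.036943435668945) [[0.36820000410079956, 0.22280000150203705], [0.4146000146865845, -0.3043000102043152], [0.744700014591217, -0.2752000093460083], [0.698199987411499, 0.25189998745918274]]
green 274 ((0.5139063000679016, -0.03003939986228943), (0.01472901739180088, 0.21339984238147736), 8.095907211303711) [ 0.51391476 -0.0305342 ]
```

View pics/top0z.png

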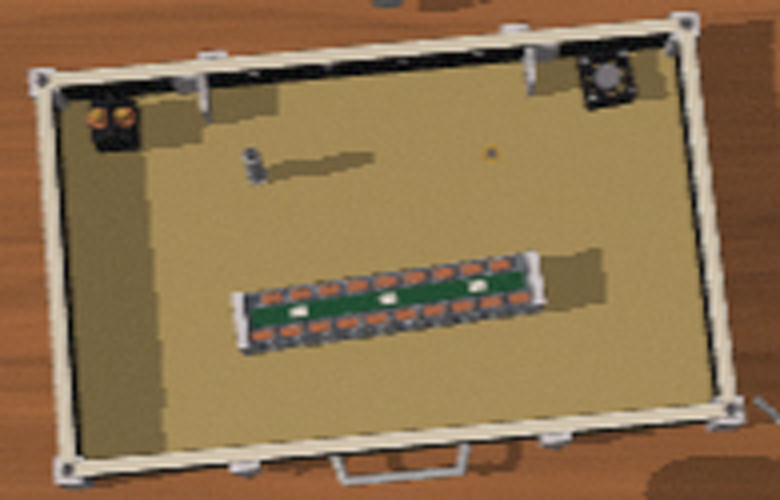

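```bash
python3 - <<'E'
from h import *
s=dict(np.load("top0.npz"))
q=lambda x,y,z:onz(s,180+x/4-.4,112+y/4-.4,z)[:2]
C=np.array([q(42,78,.054),q(685,24,.054),q(735,408,.054),q(67,470,.054)]);print(C.round(4).tolist())
print("sides",[np.linalg.norm(C[i]-C[(i+1)%4]).round(4) for i in range(4)],"ctr",C.mean(0))
v=C[0]-C[1]+C[3]-C[2];th=np.arctan2(-v[0],v[1]);print("tray ang",np.degrees(th))
R=np.array([[np.cos(th),-np.sin(th)],[np.sin(th),np.cos(th)]]);c=C.mean(0)
t=lambda p:((p-c)@R*1000).round(1)
print("insert",t(q(491,154,.006)),"pillar foot",t(q(259,181,.006)),"pillar top",t(q(252,154,.072)))
print("rib L",t(q(205,95,.046)),"rib R",t(q(531,72,.046)))
a=onz(s,239.26,191.4,.046)[:2];b=onz(s,313.62,180.3,.046)[:2]
d=a-b;print("stack ends tray",t(a),t(b),np.linalg.norm(d),"world ang",np.degrees(np.arctan2(-d[0],d[1])), "ctr",t((a+b)/2))
E
```

```text
[[0.6894, 0.2399], [0.7319, -0.2657], [0.4267, -0.2966], [0.3807, 0.2133]]
sides [np.float64(0.5074), np.float64(0.3068), np.float64(0.512), np.float64(0.3098)] ctr [ 0.55718473 -0.0272314 ]
tray ang 4.981872142407175
insert [ 75.1 -93.7] pillar foot [69.6 94.6] pillar top [74.  94.3]
rib L [132.2 129.1] rib R [ 127.8 -128.7]
stack ends tray [-49.  116.5] [ -34.8 -116.4] 0.2333803938235311 world ang 8.456712151803544 ctr [-41.9   0. ]
```

Emit:
play_rows --commands "2.14 -3.03 -0.6 0 0 2 1;2.14 -3.03 -0.6 0 0 2 1;2.14 -3.03 -0.6 0 0 2 1;2.14 -3.03 -0.6 0 0 2 1;2.14 -3.03 -0.6 0 0 2 1;2.14 -3.03 -0.6 0 0 2 1;2.14 -3.03 -0.6 0 0 2 1"

```text
time: 0.68
eef_pos: [0.344, 0.3275, 0.1888]
tool_rot: [0.049, 0.999, -0.0, -0.0]
contact_force: [2.0, -0.0, -0.2]
finger_gap: 0.0004
gripper_force: 0.0
```

Emit:
play_rows --commands "2.14 -3.03 -0.6 0 0 2 1;2.14 -3.03 -0.6 0 0 2 1;2.14 -3.03 -0.6 0 0 2 1;2.14 -3.03 -0.6 0 0 2 1;2.14 -3.03 -0.6 0 0 2 1;2.14 -3.03 -0.6 0 0 2 1;2.14 -3.03 -0.6 0 0 2 1;0 0 0 0 0 0 1;0 0 0 0 0 0 1"

```text
time: 1.43
eef_pos: [0.4941, 0.1154, 0.1465]
tool_rot: [-0.07, 0.998, -0.0, -0.001]
contact_force: [0.6, 0.4, -0.6]
finger_gap: -0.0
gripper_force: 0.0
```

```bash
python3 - <<'E'
from h import *
from workcell import optics
s=optics.snapshot("wrist");cv2.imwrite("pics/w1.png",s["img"][:,:,::-1]);np.savez("w1.npz",**s)
def W(x,y,z):
    return (.5572+.9962*x-.0868*y,-.0272+.0868*x+.9962*y,z)
print(s["pose"].round(3).tolist())
for n,p in dict(endtop=W(-.049,.12,.046),rib=W(.12,.13,.046),pillartop=W(.075,.095,.072),tip=(.494,.1154,.1465)).items(): print(n,np.round(proj(s,p)))
E
```

```text
[[-0.14, -0.957, -0.254, 0.429], [0.99, -0.136, -0.037, 0.107], [0.001, -0.257, 0.966, 0.29], [0.0, 0.0, 0.0, 1.0]]
endtop [242. 216.]
rib [249. 417.]
pillartop [199. 392.]
tip [282. 277.]
```

View pics/w1.png

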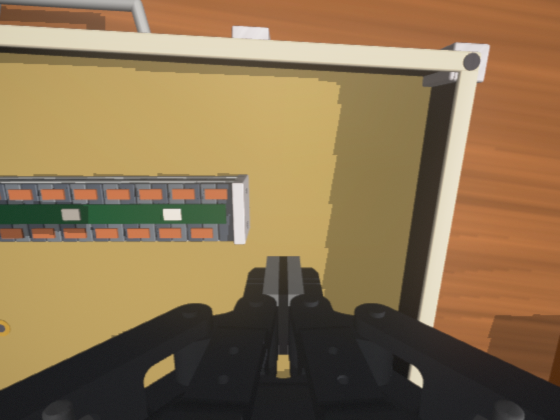

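The stack's left end plate is at (245,210) in the wrist view, against a predicted (242,216), so the fix holds. I descend and push the end to the right.

Emit:
play_rows --commands "0 0 -3.3 0 0 0 1;0 0 -3.3 0 0 0 1;0 0 -3.3 0 0 0 1;0 0 -3.1 0 0 0 1;0 0 0 0 0 0 1;0.09 -0.6 0 0 0 0 1;0.09 -0.6 0 0 0 0 1;0.09 -0.6 0 0 0 0 1;0.09 -0.6 0 0 0 0 1;0 0 0 0 0 0 1"

```text
time: 2.32
eef_pos: [0.4985, 0.0924, 0.0191]
tool_rot: [-0.072, 0.997, 0.0, 0.002]
contact_force: [0.6, 0.1, 0.8]
finger_gap: -0.0
gripper_force: 0.1
```

Emit:
play_rows --commands "0.09 -0.6 0 0 0 0 1;0.09 -0.6 0 0 0 0 1;0.09 -0.6 0 0 0 0 1;0.09 -0.6 0 0 0 0 1;0 0 0 0 0 0 1;-0.1 1 0 0 0 0 1;-0.1 1 0 0 0 0 1;-0.1 1 0 0 0 0 1"

```text
time: 2.98
eef_pos: [0.4974, 0.0998, 0.0174]
tool_rot: [-0.072, 0.997, -0.0, -0.0]
contact_force: [0.2, 0.1, 1.1]
finger_gap: 0.0001
gripper_force: 0.0
```

```bash
cat > look.py <<'E'
from h import *
from workcell import optics,ctrl
import sys
c=np.array([.5572,-.0272]);R=np.array([[.9962,-.0868],[.0868,.9962]])
t=lambda p:((np.asarray(p)[:2]-c)@R*1000)
def look(name):
    s=optics.snapshot("top");im=s["img"];cv2.imwrite(f"pics/{name}.png",im[:,:,::-1])
    hsv=cv2.cvtColor(im,cv2.COLOR_RGB2HSV)
    g=((hsv[...,0]>35)&(hsv[...,0]<95)&(hsv[...,1]>60)).astype(np.uint8)
    p=np.argwhere(g)[:,::-1];W=np.array([t(onz(s,u,v,.046)) for u,v in p],np.float32)
    k=(abs(W[:,0])<150)&(abs(W[:,1])<250);W=W[k]
    r=cv2.minAreaRect(W);(w,h),a=r[1],r[2]
    if w>h: a-=90
    print("green n",len(W),"ctr",np.round(r[0],1),"size",np.round(r[1],1),"yaw",round(a,1))
    e=ctrl.read_state();print("tcp tray",t(e["eef_pos"]).round(1),e["eef_pos"][2].round(4),"t",e["time"])
look(sys.argv[1])
E
python3 look.py t2
```

```text
green n 339 ctr [9.4 0.6] size [274.9 493.6] yaw 0.2
tcp tray [-48.7 133.4] 0.0173 t 3.0333
```

```bash
python3 - <<'E'
s=open("look.py").read()
s=s.replace("    p=np.argwhere(g)","    g[:,:185]=0;g[:115]=0;g[235:]=0;g[:,370:]=0\n    n,l,st,_=cv2.connectedComponentsWithStats(cv2.dilate(g,np.ones((5,5))));i=1+np.argmax([g[l==j].sum() for j in range(1,n)]);g=g*(l==i)\n    p=np.argwhere(g)")
s=s.replace("(hsv[...,0]>35)","(hsv[...,0]>50)")
open("look.py","w").write(s)
E
python3 look.py t2b
```

```text
green n 268 ctr [-41.6 -33. ] size [ 15.  213.1] yaw 3.3
tcp tray [-48.7 132.7] 0.0172 t 3.0833
```

View pics/t2b.png

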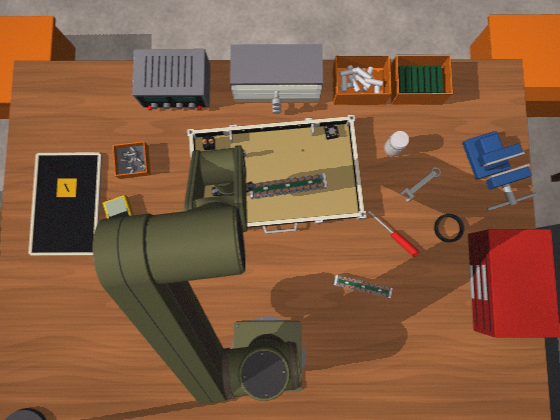

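The picture shows the stack shifted right, from (248,190) to (326,180), and otherwise unmoved, with the pillar at about (243,153). Next I rotate it by pushing the near face at its left end.

Emit:
play_rows --commands "-2.15 -0.18 0 0 0 0 1;-2.15 -0.19 0 0 0 0 1;0.15 -1.67 0 0 0 0 1;0.15 -1.67 0 0 0 0 1;0.14 -1.67 0 0 0 0 1;0.14 -1.67 0 0 0 0 1;0 0 0 0 0 0 1;0.6 0.05 0 0 0 0 1;0.6 0.05 0 0 0 0 1"

```text
time: 3.83
eef_pos: [0.4724, 0.0301, 0.0172]
tool_rot: [-0.072, 0.997, 0.0, -0.0]
contact_force: [0.5, -0.2, 0.5]
finger_gap: -0.0
gripper_force: 0.0
```

Emit:
play_rows --commands "0.6 -0.04 0 0 0 -2.3 1;0.6 -0.04 0 0 0 -2.3 1;0.6 -0.04 0 0 0 -2.3 1;0.6 -0.04 0 0 0 -2.3 1;0.6 -0.04 0 0 0 -2.3 1;0.6 -0.04 0 0 0 -2.3 1;0.6 -0.04 0 0 0 -2.3 1;0.6 -0.04 0 0 0 -2.3 1;0.6 -0.04 0 0 0 -2.3 1;0 0 0 0 0 0 1"

```text
time: 4.67
eef_pos: [0.5275, 0.0274, 0.017]
tool_rot: [0.108, 0.994, 0.0, 0.0]
contact_force: [-0.5, -0.1, 0.2]
finger_gap: -0.0001
gripper_force: 0.0
```

```bash
python3 look.py t3
```

```text
green n 201 ctr [-27.1 -71.6] size [159.1  14.1] yaw -15.8
tcp tray [-25.   56.7] 0.0171 t 4.7167
```

Emit:
play_rows --commands "-0.97 0.17 0 0 0 0 1;-0.97 0.16 0 0 0 0.8 1;-0.14 -1.95 -0.1 0 0 0.7 1;-0.14 -1.95 -0.1 0 0 0 0.5;-0.14 -1.95 -0.1 0 0 0 0;-0.14 -1.94 -0.1 0 0 0 0;-0.14 -1.94 -0.1 0 0 0 0;0 0 0 0 0 0 0;0 0 0 0 0 0 0"

```text
time: 5.47
eef_pos: [0.4987, -0.0682, 0.0124]
tool_rot: [0.096, 0.995, 0.0, -0.0]
contact_force: [-0.7, 0.3, -0.3]
finger_gap: 0.0429
gripper_force: 0.0
```

Emit:
play_rows --commands "0.4 0.04 0 0 0 0 0;0.5 0.04 0 0 0 0 0;0.6 0.05 0 0 0 0 0;0.7 0.06 0 0 0 0 0;0.7 0.06 0 0 0 0 0;0.7 0.06 0 0 0 0 0;0.7 0.06 0 0 0 0 0;0.7 0.06 0 0 0 0 0;0.7 0.06 0 0 0 0 0;0.4 0.04 0 0 0 0 0"

```text
time: 6.3
eef_pos: [0.5583, -0.0613, 0.0118]
tool_rot: [0.094, 0.996, 0.0, -0.003]
contact_force: [-5.7, -0.9, 1.9]
finger_gap: 0.0426
gripper_force: 2.8
```

```bash
python3 look.py t4; python3 - <<'E'
import cv2;im=cv2.imread("pics/t4.png");cv2.imwrite("pics/t4z.png",cv2.resize(im[112:237,180:375],None,fx=4,fy=4,interpolation=cv2.INTER_CUBIC))
E
```

```text
green n 50 ctr [   6. -127.] size [44.7 13.7] yaw -15.7
tcp tray [ -0.4 -34.2] 0.0119 t 6.35
```

View pics/t4z.png

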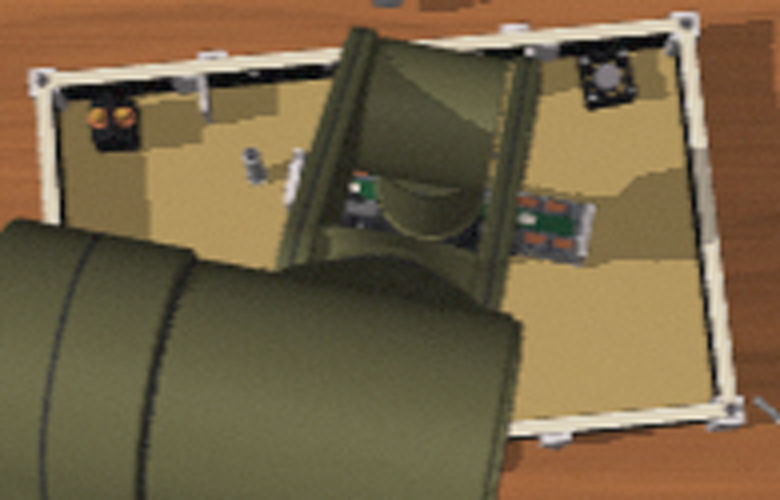

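The arm covers the middle of the stack, but the left end plate is at (293,175) in the crop, right of the pillar at (254,165), and the yaw has held. I keep pushing ahead, then go round to the right end.

Emit:
play_rows --commands "0.6 0.05 0 0 0 0 0;0.7 0.06 0 0 0 0 0;0.7 0.06 0 0 0 0 0;0.7 0.06 0 0 0 0 0;0.7 0.06 0 0 0 0 0;0.7 0.06 0 0 0 0 0;0.5 0.05 0 0 0 0 0;0.3 0.03 0 0 0 0 0;0 0 0 0 0 0 0"

```text
time: 7.1
eef_pos: [0.6095, -0.0573, 0.0118]
tool_rot: [0.094, 0.996, 0.0, -0.001]
contact_force: [-3.2, 1.2, -1.1]
finger_gap: 0.0429
gripper_force: 1.6
```

Emit:
play_rows --commands "-0.98 0.19 0 0 0 0 0;-0.99 0.18 0 0 0 0 0;-0.46 -2.41 0 0 0 0 1;-0.46 -2.41 0 0 0 0 1;-0.46 -2.41 0 0 0 0 1;-0.46 -2.41 0 0 0 0 1;-0.45 -2.41 0 0 0 0 1;-0.45 -2.4 0 0 0 0 1;0 0 0 0 0 0 1"

```text
time: 7.85
eef_pos: [0.5628, -0.2032, 0.0129]
tool_rot: [0.096, 0.995, -0.001, 0.001]
contact_force: [-0.2, 0.1, -0.7]
finger_gap: 0.0002
gripper_force: 0.0
```

```bash
python3 look.py t5; python3 - <<'E'
import cv2;im=cv2.imread("pics/t5.png");cv2.imwrite("pics/t5z.png",cv2.resize(im[112:237,180:375],None,fx=4,fy=4,interpolation=cv2.INTER_CUBIC))
E
```

```text
green n 229 ctr [ 83.4 -35.1] size [188.3  14.8] yaw -15.7
tcp tray [  -9.6 -173.8] 0.0128 t 7.9
```

View pics/t5z.png

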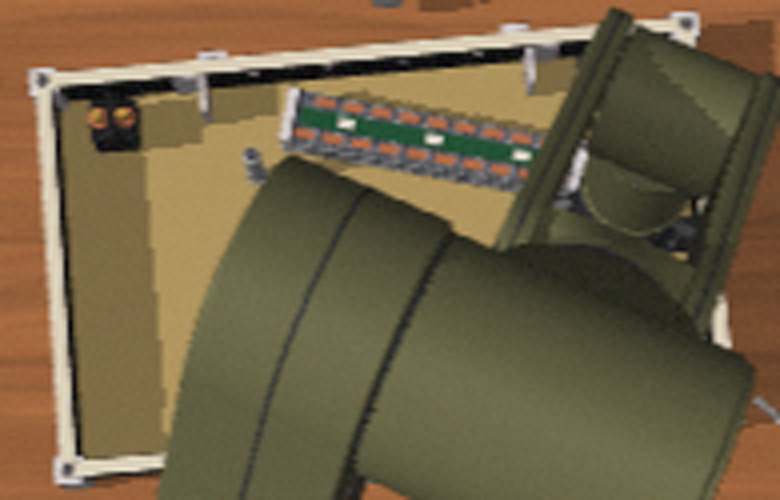

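The stack lies at about (80,-47) with yaw -15.7°. Its left end plate is at (290,118) in the crop, ready to slide in behind the pillar, with about 14 mm of clearance.

Emit:
play_rows --commands "1.7 -0.36 0 0 0 0 1;1.7 -0.35 0 0 0 0 1;1.69 -0.35 0 0 0 0 1;0 0 0 0 0 0 1;0.11 0.59 0 0 0 0 1;0.11 0.59 0 0 0 0 1;0.11 0.59 0 0 0 0 1;0.11 0.59 0 0 0 0 1;0.11 0.59 0 0 0 0 1"

```text
time: 8.65
eef_pos: [0.6182, -0.1794, 0.0121]
tool_rot: [0.095, 0.995, -0.0, -0.001]
contact_force: [-0.1, -2.7, -1.5]
finger_gap: -0.0001
gripper_force: 1.6
```

Emit:
play_rows --commands "0.11 0.59 0 0 0 0 1;0.11 0.59 0 0 0 0 1;0.11 0.59 0 0 0 0 1;0.11 0.59 0 0 0 0 1;0 0 0 0 0 0 1"

```text
time: 9.07
eef_pos: [0.6239, -0.1549, 0.0123]
tool_rot: [0.095, 0.996, 0.001, -0.0]
contact_force: [-0.8, 0.2, -1.0]
finger_gap: -0.0
gripper_force: 0.0
```

```bash
python3 look.py t6
```

```text
green n 182 ctr [102.   27.3] size [146.   14.7] yaw -15.6
tcp tray [  55.4 -133.4] 0.0124 t 9.1167
```

Emit:
play_rows --commands "0.08 0.4 0 0 0 0 1;0.08 0.4 0 0 0 0 1;0.08 0.4 0 0 0 0 1;0 0 0 0 0 0 1;-0.27 -1.48 0 0 0 0 1;-2.2 0.42 0 0 0 0 1;-2.2 0.42 0 0 0 0 1;0 0 0 0 0 0 1"

```text
time: 9.78
eef_pos: [0.5732, -0.1499, 0.0116]
tool_rot: [0.095, 0.995, 0.001, -0.004]
contact_force: [-1.4, 0.2, -0.5]
finger_gap: -0.0
gripper_force: 0.0
```

Emit:
play_rows --commands "0.41 1.67 0 0 0 0 1;0.41 1.67 0 0 0 0 1;0.41 1.67 0 0 0 0 1;0.41 1.67 0 0 0 0 1;0 0 0 0 0 0 1"

```text
time: 10.2
eef_pos: [0.5969, -0.0821, 0.0125]
tool_rot: [0.094, 0.996, 0.001, 0.0]
contact_force: [-0.4, 0.3, -0.1]
finger_gap: -0.0003
gripper_force: 0.0
```

```bash
python3 look.py t7; python3 - <<'E'
import cv2;im=cv2.imread("pics/t7.png");cv2.imwrite("pics/t7z.png",cv2.resize(im[112:237,180:375],None,fx=4,fy=4,interpolation=cv2.INTER_CUBIC))
E
```

```text
green n 103 ctr [113.2  67.5] size [83.6 14.3] yaw -16.1
tcp tray [ 34.3 -59.4] 0.0125 t 10.25
```

View pics/t7z.png

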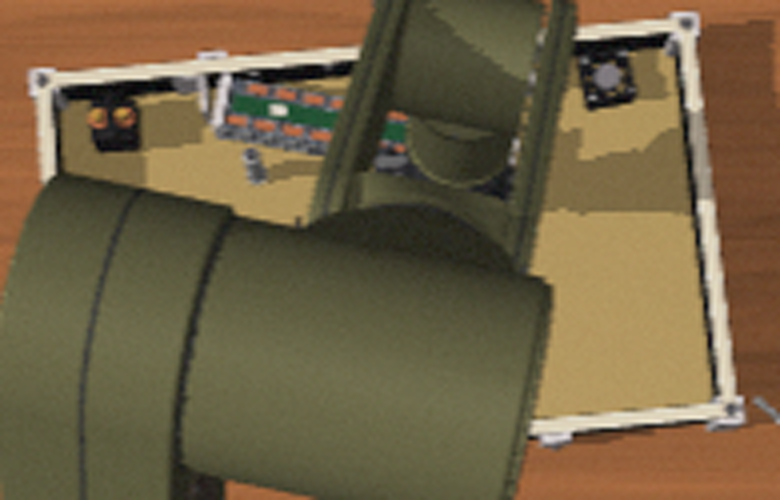

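Seen in the crop: the left end is behind the pillar, with its plate at (222,105), just inside the rib at (204,95). Next I swing the right end in.

Emit:
play_rows --commands "0.5 0 0 0 0 0 1;0.5 0 0 0 0 0 1;0.5 -0.02 0 0 0 1.6 1;0.5 -0.02 0 0 0 1.6 1;0.5 -0.02 0 0 0 1.6 1;0.5 -0.02 0 0 0 1.6 1;0.5 -0.02 0 0 0 1.6 1;0.5 -0.02 0 0 0 1.6 1;0 0 0 0 0 0 1"

```text
time: 11.0
eef_pos: [0.636, -0.0871, 0.012]
tool_rot: [0.012, 1.0, -0.0, -0.0]
contact_force: [-1.3, -1.5, 0.8]
finger_gap: -0.0001
gripper_force: 0.8
```

```bash
python3 look.py t8
```

```text
green n 111 ctr [128.2  71.9] size [82.  32.6] yaw -5.1
tcp tray [ 73.4 -66.2] 0.0121 t 11.05
```

Emit:
play_rows --commands "-1.5 -0.13 0 0 0 0 1;-1.5 -0.13 0 0 0 0 1;0.17 -2 0 0 0 0 1;0.17 -2 0 0 0 0 1;0.17 -2 0 0 0 0 1;0.17 -2 0 0 0 0 1;0 0 0 0 0 0 1"

```text
time: 11.63
eef_pos: [0.6145, -0.1725, 0.0128]
tool_rot: [0.013, 1.0, -0.001, 0.002]
contact_force: [-0.8, 1.1, -0.3]
finger_gap: 0.0
gripper_force: 0.0
```

```bash
python3 look.py t9; python3 - <<'E'
import cv2;im=cv2.imread("pics/t9.png");cv2.imwrite("pics/t9z.png",cv2.resize(im[112:237,180:375],None,fx=4,fy=4,interpolation=cv2.INTER_CUBIC))
E
```

```text
green n 265 ctr [123.1  15.4] size [195.4  32.6] yaw -5.1
tcp tray [  43.9 -147.7] 0.0126 t 11.6833
```

View pics/t9z.png

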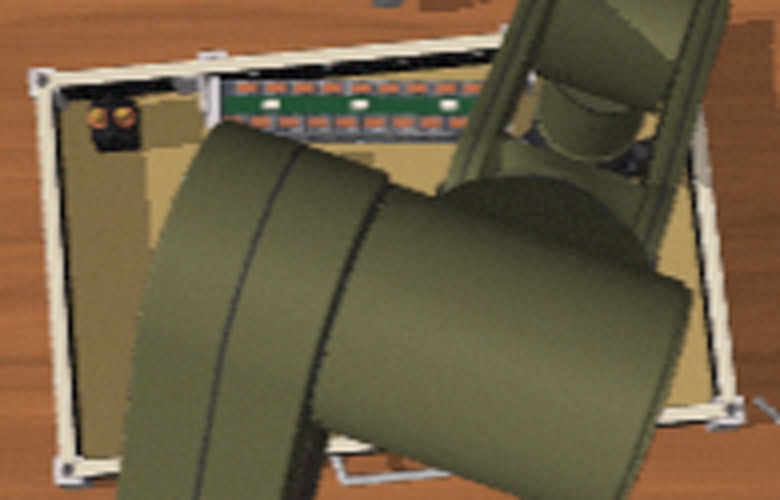

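```bash
python3 - <<'E'
from h import *
s=dict(np.load("top0.npz"));c=np.array([.5572,-.0272]);R=np.array([[.9962,-.0868],[.0868,.9962]])
im=cv2.imread("pics/t9.png");hsv=cv2.cvtColor(im,cv2.COLOR_BGR2HSV)
g=((hsv[...,0]>60)&(hsv[...,0]<95)&(hsv[...,1]>90)).astype(np.uint8);g[:130]=0;g[146:]=0;g[:,:232]=0;g[:,298:]=0
p=np.argwhere(g);W=np.array([(onz(s,v,u,.046)[:2]-c)@R*1000 for u,v in p]);
a,b=np.polyfit(W[:,1],W[:,0],1);print("yaw",-np.degrees(np.arctan(a)),"x at y=0",b,"left end y",np.percentile(W[:,1],[95,99,100]),len(p))
print("plate left edge",((onz(s,180+208/4,112+103/4,.046)[:2]-c)@R*1000))
E
```

```text
yaw -5.595342578337715 x at y=0 113.7254564755383 left end y [106.89401439 113.25943527 113.77676345] 210
plate left edge [124.07604696 126.01500191]
```

Emit:
play_rows --commands "0.19 1.84 0 0 0 1.7 1;0.19 1.84 0 0 0 1.6 1;0.19 1.84 0 0 0 1.6 1;0.19 1.84 0 0 0 1.6 1;0.6 0.05 0 0 0 0 1;0.6 0.05 0 0 0 0 1;0.5 0.04 0 0 0 0 1;0.5 0.02 0 0 0 0 1;0.5 0.02 0 0 0 0 1;0 0 0 0 0 0 1"

```text
time: 12.52
eef_pos: [0.6475, -0.0937, 0.0122]
tool_rot: [-0.045, 0.999, -0.0, -0.0]
contact_force: [-1.8, -0.4, 1.6]
finger_gap: -0.0001
gripper_force: 1.4
```

Emit:
play_rows --commands "0.4 0.02 0 0 0 0 1;0.3 0.02 0 0 0 0 1;0.2 0.01 0 0 0 0 1;0 0 0 0 0 0 1"

```text
time: 12.85
eef_pos: [0.6565, -0.0932, 0.012]
tool_rot: [-0.045, 0.999, -0.0, 0.0]
contact_force: [-2.4, -1.9, -0.2]
finger_gap: 0.0002
gripper_force: 1.2
```

```bash
python3 look.py t10
```

```text
green n 117 ctr [129.7  71.2] size [31.9 86.7] yaw 2.2
tcp tray [ 93.2 -74.1] 0.0121 t 12.9
```

Emit:
play_rows --commands "0.15 0.01 0 0 0 0 1;0.15 0.01 0 0 0 0 1;0 0 0 0 0 0 1"

```text
time: 13.15
eef_pos: [0.6569, -0.0927, 0.012]
tool_rot: [-0.046, 0.999, -0.0, -0.002]
contact_force: [-7.2, -4.2, 2.5]
finger_gap: 0.0
gripper_force: 3.8
```

Emit:
play_rows --commands "0.15 0.01 0 0 0 0 1;0.1 0.01 0 0 0 0 1;0 0 0 0 0 0 1"

```text
time: 13.4
eef_pos: [0.6569, -0.0927, 0.012]
tool_rot: [-0.046, 0.999, -0.0, -0.005]
contact_force: [-12.1, -6.1, 7.3]
finger_gap: -0.0001
gripper_force: 6.4
```

Emit:
play_rows --commands "-1 -0.09 0 0 0 0 1;-2 -0.17 0 0 0 0 1;0 0 4 0 0 0 1;0 0 4 0 0 0 1;0 0 4 0 0 0 1;-4 0 0 0 0 0 1;-4 0 0 0 0 0 1;-1 3.6 0 0 0 0 1;-1 3.8 0 0 0 0 1;-1 3.8 0 0 0 0 1"

```text
time: 14.23
eef_pos: [0.5221, 0.0187, 0.1332]
tool_rot: [-0.044, 0.999, 0.001, 0.002]
contact_force: [0.6, -0.1, 0.4]
finger_gap: 0.0004
gripper_force: 0.0
```

Emit:
play_rows --commands "-1 3.8 0 0 0 0 1;-1 3.8 0 0 0 0 1;-1 3.8 0 0 0 0 1;-1 3.8 0 0 0 0 1;-1 3.8 0 0 0 0 1;-1 3.8 0 0 0 0 1;-1 3.8 0 0 0 0 1;-1 3.8 0 0 0 0 1;0 0 0 0 0 0 1"

```text
time: 14.98
eef_pos: [0.441, 0.3299, 0.1331]
tool_rot: [-0.048, 0.999, 0.004, 0.002]
contact_force: [0.0, 0.2, 0.4]
finger_gap: -0.0001
gripper_force: 0.0
```

```bash
python3 look.py t11; python3 - <<'E'
import cv2;im=cv2.imread("pics/t11.png");cv2.imwrite("pics/t11z.png",cv2.resize(im[112:212,185:365],None,fx=4.4,fy=4.4,interpolation=cv2.INTER_CUBIC))
E
```

```text
green n 272 ctr [131.7   8.2] size [ 32.  212.7] yaw 2.0
tcp tray [-84.6 362.5] 0.1329 t 15.0333
```

View pics/t11z.png

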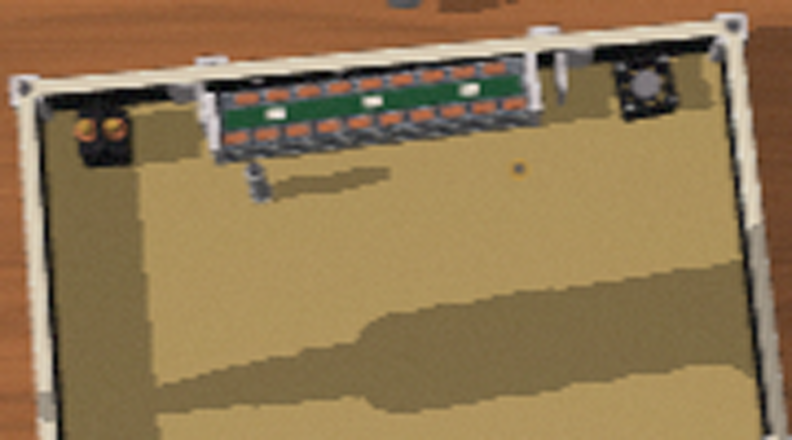

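The right end is home, with its plate at (533,82) in the crop. The left plate at (210,120) is against the left rib and appears to stand slightly off the wall. I measure this numerically.

```bash
cat > fit.py <<'E'
from h import *
import sys
s=dict(np.load("top0.npz"));c=np.array([.5572,-.0272]);R=np.array([[.9962,-.0868],[.0868,.9962]])
im=cv2.imread(f"pics/{sys.argv[1]}.png");hsv=cv2.cvtColor(im,cv2.COLOR_BGR2HSV)
g=((hsv[...,0]>60)&(hsv[...,0]<95)&(hsv[...,1]>90))
p=np.argwhere(g);W=np.array([(onz(s,v,u,.046)[:2]-c)@R*1000 for u,v in p])
W=W[(W[:,0]>95)&(W[:,0]<150)&(abs(W[:,1])<125)]
for k in range(3):
    a,b=np.polyfit(W[:,1],W[:,0],1);r=W[:,0]-a*W[:,1]-b;W=W[abs(r)<9]
print("yaw",-np.degrees(np.arctan(a)),"x0",b,"y",np.percentile(W[:,1],[1,99]),W[:,1].mean(),len(W))
# bright end plates
m=((hsv[...,2]>150)&(hsv[...,1]<50));p=np.argwhere(m)
P=np.array([(onz(s,v,u,.046)[:2]-c)@R*1000 for u,v in p])
for sg in(1,-1):
    q=P[(P[:,0]>95)&(P[:,0]<145)&(abs(P[:,1]*sg-120)<14)];print(sg,len(q),q.mean(0).round(1),q.min(0).round(1),q.max(0).round(1))
E
python3 fit.py t11; echo start; python3 fit.py top0 | tail -2
```

```text
yaw 2.182068860670537 x0 123.27117422684505 y [-95.63833373 112.86932504] 8.973962593344183 226
1 46 [122.8 125.8] [100.1 120. ] [143.3 132.6]
-1 35 [ 128.2 -115.9] [ 108.5 -131.6] [ 144.9 -106.1]
start
1 9 [131.7 131.1] [123.5 129. ] [143.3 132.3]
-1 14 [ 131.7 -128.2] [ 123.1 -131.3] [ 142.9 -124.7]
```

Emit:
play_rows --commands "2.04 -3.58 0 0 0 0 1;2.04 -3.58 0 0 0 0 1;2.04 -3.58 0 0 0 0 1;2.04 -3.58 0 0 0 0 1;2.04 -3.58 0 0 0 0 1;2.04 -3.58 0 0 0 0 1;2.04 -3.58 0 0 0 0 1;2.04 -3.58 0 0 0 0 1;2.04 -3.58 0 0 0 0 1;0 0 0 0 0 0 1"

```text
time: 15.87
eef_pos: [0.6307, -0.0089, 0.1329]
tool_rot: [-0.042, 0.999, -0.002, 0.004]
contact_force: [0.8, -0.2, 0.8]
finger_gap: -0.0002
gripper_force: 0.0
```

Emit:
play_rows --commands "-0.84 1.53 0 0 0 0 1;0 0 -4 0 0 0 1;0 0 -4 0 0 0 1;0 0 -4 0 0 0 1;0 0 0 0 0 0 1;0.5 0.03 0 0 0 0 1;0.5 0.03 0 0 0 0 1;0.5 0.03 0 0 0 0 1;0.5 0.03 0 0 0 0 1"

```text
time: 16.62
eef_pos: [0.6383, 0.0162, 0.014]
tool_rot: [-0.045, 0.999, -0.0, 0.001]
contact_force: [0.8, 0.9, -0.8]
finger_gap: -0.0003
gripper_force: 0.0
```

Emit:
play_rows --commands "0.3 0.01 0 0 0 0 1;0.3 0.01 0 0 0 0 1;0 0 0 0 0 0 1"

```text
time: 16.87
eef_pos: [0.6434, 0.0162, 0.0129]
tool_rot: [-0.045, 0.999, -0.0, 0.0]
contact_force: [0.0, 1.2, 0.9]
finger_gap: -0.0002
gripper_force: 0.0
```

Emit:
play_rows --commands "0.2 0.01 0 0 0 0 1;0.2 0.01 0 0 0 0 1;0.2 0.01 0 0 0 0 1;0 0 0 0 0 0 1"

```text
time: 17.2
eef_pos: [0.6434, 0.0164, 0.012]
tool_rot: [-0.046, 0.999, 0.0, -0.005]
contact_force: [-10.3, -0.8, 9.1]
finger_gap: 0.0001
gripper_force: 5.3
```

Emit:
play_rows --commands "0.15 0.01 0 0 0 0 1;0.15 0.01 0 0 0 0 1;0 0 0 0 0 0 1"

```text
time: 17.45
eef_pos: [0.6433, 0.0164, 0.012]
tool_rot: [-0.046, 0.999, 0.0, -0.008]
contact_force: [-16.0, -1.5, 13.2]
finger_gap: -0.0
gripper_force: 8.2
```

The stack is wedged between the left rib and the far wall, with centre y +8.5 and yaw +2°. I release it, nudge its left end face to the right in front of the rib, and then press it flat.

Emit:
play_rows --commands "-1.2 -0.1 0 0 0 0 1;-1.2 -0.1 0 0 0 0 1;0 0 4 0 0 0 1;0 0 4 0 0 0 1;0 0 3 0 0 0 1;0.6 3 0 0 0 0 1;0.6 3 0 0 0 0 1;0.6 3 0 0 0 0 1;0.5 3.2 0 0 0 0 1;0 0 0 0 0 0 1"

```text
time: 18.28
eef_pos: [0.6523, 0.1426, 0.1226]
tool_rot: [-0.047, 0.999, 0.002, 0.001]
contact_force: [0.5, 0.7, -0.3]
finger_gap: 0.0001
gripper_force: 0.0
```

```bash
cat > tcp.py <<'E'
from workcell import ctrl,optics
import numpy as np
c=np.array([.5572,-.0272]);R=np.array([[.9962,-.0868],[.0868,.9962]])
e=ctrl.read_state();print(((e["eef_pos"][:2]-c)@R*1000).round(1),e["eef_pos"][2],e["contact_force"].round(1),e["time"])
E
python3 tcp.py; python3 - <<'E'
from h import *
from workcell import optics
s=optics.snapshot("side");im=s["img"];np.savez("side1.npz",**s)
# contactor: dark blob from top0 gold studs
t=dict(np.load("top0.npz"));c=np.array([.5572,-.0272]);R=np.array([[.9962,-.0868],[.0868,.9962]])
h=cv2.cvtColor(t["img"],cv2.COLOR_RGB2HSV);b=(h[...,2]<50);b[:,:198]=0;b[:136]=0;b[155:]=0;b[:,222:]=0
p=np.argwhere(b);W=np.array([(onz(t,v,u,.05)[:2]-c)@R*1000 for u,v in p]);print("contactor",len(p),np.percentile(W,[3,97],axis=0).round(1))
E
```

```text
[109.4 160.9] 0.12264055328099996 [ 0.5  0.7 -0.3] 18.2833
contactor 117 [[ 92.9 183. ]
 [137.1 220.8]]
```

Emit:
play_rows --commands "-0.66 -0.46 0 0 0 0 1;0 0 -3 0 0 0 1;0 0 -3 0 0 0 1;0 0 -3 0 0 0 1;0 0 -0.8 0 0 0 1;0 0 0 0 0 0 1"

```text
time: 18.83
eef_pos: [0.6411, 0.13, 0.0214]
tool_rot: [-0.045, 0.999, -0.001, -0.004]
contact_force: [-0.0, 0.2, 0.6]
finger_gap: 0.0003
gripper_force: 0.0
```

```bash
python3 tcp.py; python3 look.py t12 ; python3 fit.py t12
```

```text
[ 97.2 149.4] 0.021414765142370503 [-0.   0.2  0.6] 18.8333
green n 230 ctr [130.9  -2.4] size [ 30.6 187.8] yaw 1.4
tcp tray [ 99.3 149.7] 0.0235 t 18.8833
yaw 1.8807349809302043 x0 123.31366559909992 y [-93.39636903  88.4583835 ] -4.859670399600442 192fit.py:15: RuntimeWarning: Mean of empty slice.
  q=P[(P[:,0]>95)&(P[:,0]<145)&(abs(P[:,1]*sg-120)<14)];print(sg,len(q),q.mean(0).round(1),q.min(0).round(1),q.max(0).round(1))
  ret = um.true_divide(
Traceback (most recent call last):
  File "fit.py", line 15, in <module>
    q=P[(P[:,0]>95)&(P[:,0]<145)&(abs(P[:,1]*sg-120)<14)];print(sg,len(q),q.mean(0).round(1),q.min(0).round(1),q.max(0).round(1))
                                                                                             ~~~~~^^^
ValueError: zero-size array to reduction operation minimum which has no identity
```

Emit:
play_rows --commands "0.12 -0.25 0 0 0 0 1;0.02 -0.25 0 0 0 0 1;0.02 -0.25 0 0 0 0 1;0.02 -0.25 0 0 0 0 1;0 0 0 0 0 0 1"

```text
time: 19.3
eef_pos: [0.6475, 0.1229, 0.0263]
tool_rot: [-0.045, 0.999, 0.001, 0.002]
contact_force: [-0.7, 2.7, 3.4]
finger_gap: -0.0002
gripper_force: 1.9
```

Emit:
play_rows --commands "0.02 -0.2 0 0 0 0 1;0.02 -0.2 0 0 0 0 1;0 0 0 0 0 0 1"

```text
time: 19.55
eef_pos: [0.6476, 0.1202, 0.0262]
tool_rot: [-0.045, 0.999, 0.002, 0.002]
contact_force: [0.1, 8.4, 5.4]
finger_gap: -0.0001
gripper_force: 3.7
```

```bash
python3 tcp.py; python3 look.py t13 ; python3 fit.py t13 2>&1| grep yaw
```

```text
[102.8 139. ] 0.026193284523630896 [0.1 8.4 5.4] 19.55
green n 221 ctr [131.3   0.3] size [ 35.4 199.5] yaw 3.4
tcp tray [102.9 139. ] 0.0262 t 19.6
yaw 2.206625845388143 x0 123.21683970569934 y [-98.61284158  67.39809696] -12.896119982005807 180
```

Emit:
play_rows --commands "0.02 -0.2 0 0 0 0 1;0.02 -0.2 0 0 0 0 1;0 0 0 0 0 0 1"

```text
time: 19.85
eef_pos: [0.6479, 0.1164, 0.0262]
tool_rot: [-0.045, 0.999, 0.002, 0.002]
contact_force: [-1.3, 7.2, 5.8]
finger_gap: 0.0
gripper_force: 3.9
```

```bash
python3 tcp.py; python3 look.py t14 ; python3 fit.py t14 2>&1| grep yaw
```

```text
[102.8 135.2] 0.026233329627176893 [-1.3  7.2  5.8] 19.85
green n 218 ctr [124.2 -22.7] size [ 25.2 198.3] yaw 6.0
tcp tray [102.8 135.2] 0.0262 t 19.9
yaw 2.476494258263394 x0 122.90148805599588 y [-102.0659728    67.33537846] -16.30065894300765 182
```

Emit:
play_rows --commands "-0.1 1 0 0 0 0 1;-0.1 1 0 0 0 0 1;0 0 3.5 0 0 0 1;0 0 3.5 0 0 0 1;0 0 3 0 0 0 1;-0.65 -3.2 0 0 0 0 1;-0.65 -3.2 0 0 0 0 1;-0.65 -3.2 0 0 0 0 1;-0.65 -3.2 0 0 0 0 1;0 0 0 0 0 0 1"

```text
time: 20.73
eef_pos: [0.6171, 0.0009, 0.1242]
tool_rot: [-0.044, 0.999, -0.002, -0.001]
contact_force: [-0.5, -0.3, -0.8]
finger_gap: 0.0001
gripper_force: 0.0
```

```bash
python3 tcp.py
```

```text
[62.2 22.8] 0.12423378731760107 [-0.5 -0.3 -0.8] 20.7333
```

Emit:
play_rows --commands "-0.06 0.7 -3 0 0 0 1;0 0 -4 0 0 0 1;0 0 -4 0 0 0 1;0 0 -0.2 0 0 0 1;0.5 0.04 0 0 0 0 1;0.5 0.04 0 0 0 0 1;0.5 0.04 0 0 0 0 1;0.5 0.04 0 0 0 0 1;0.4 0.04 0 0 0 0 1;0 0 0 0 0 0 1"

```text
time: 21.57
eef_pos: [0.6435, 0.0151, 0.0136]
tool_rot: [-0.045, 0.999, -0.0, 0.001]
contact_force: [0.2, 0.3, 0.3]
finger_gap: 0.0
gripper_force: 0.0
```

Emit:
play_rows --commands "0.25 0.02 0 0 0 0 1;0.25 0.02 0 0 0 0 1;0.2 0.02 0 0 0 0 1;0 0 0 0 0 0 1"

```text
time: 21.9
eef_pos: [0.6449, 0.0158, 0.0123]
tool_rot: [-0.045, 0.999, 0.0, -0.004]
contact_force: [-8.0, 0.0, 6.1]
finger_gap: 0.0002
gripper_force: 4.5
```

```bash
python3 tcp.py
```

```text
[91.1 35.3] 0.012290727817923133 [-8.   0.   6.1] 21.9
```

Emit:
play_rows --commands "0.2 0.02 0 0 0 0 1;0.2 0.02 0 0 0 0 1;0.2 0.02 0 0 0 0 1;0 0 0 0 0 0 1"

```text
time: 22.23
eef_pos: [0.6484, 0.0166, 0.0121]
tool_rot: [-0.045, 0.999, 0.0, -0.006]
contact_force: [-14.1, 1.2, 10.3]
finger_gap: -0.0
gripper_force: 6.6
```

```bash
python3 look.py t15 ; python3 fit.py t15 2>&1| grep yaw
```

```text
green n 99 ctr [127.7 -61.3] size [82.7 14.6] yaw -0.2
tcp tray [94.7 35.7] 0.0121 t 22.2833
yaw -0.6193309353209656 x0 128.12777989750873 y [-102.28699572  106.21661128] -27.43968526121335 112
```

Emit:
play_rows --commands "0.15 0.01 0 0 0 0 1;0 0 0 0 0 0 1;-1.2 -0.1 0 0 0 0 1;-1.2 -0.1 0 0 0 0 1;0 0 4 0 0 0 1;0 0 4 0 0 0 1;0 0 4 0 0 0 1;-2 3.4 0 0 0 0 1;-2 3.4 0 0 0 0 1;-2 3.4 0 0 0 0 1"

```text
time: 23.12
eef_pos: [0.5736, 0.1169, 0.1341]
tool_rot: [-0.044, 0.999, 0.0, 0.002]
contact_force: [0.2, 0.4, -0.6]
finger_gap: -0.0003
gripper_force: 0.0
```

Emit:
play_rows --commands "-2 3.4 0 0 0 0 1;-2 3.4 0 0 0 0 1;-2 3.4 0 0 0 0 1;-2 3.4 0 0 0 0 1;-2 3.4 0 0 0 0 1;-2 3.4 0 0 0 0 1;-1 3.4 0 0 0 0 1;0 0 0 0 0 0 1;0 0 0 0 0 0 1"

```text
time: 23.87
eef_pos: [0.4424, 0.3564, 0.1327]
tool_rot: [-0.047, 0.999, 0.0, 0.001]
contact_force: [0.3, -0.1, -0.8]
finger_gap: 0.0003
gripper_force: 0.0
```

```bash
python3 look.py t16 ; python3 fit.py t16; python3 - <<'E'
import cv2,numpy as np
a=cv2.imread("pics/top0.png").astype(int);b=cv2.imread("pics/t16.png").astype(int)
d=abs(a-b).max(2)
for n,(x0,y0,x1,y1) in dict(contactor=(196,132,219,152),fan=(320,120,344,142),can=(384,130,410,156),spanner=(400,165,442,202),tub=(112,140,150,178),meter=(103,194,140,246),drv=(366,210,420,258)).items(): print(n,(d[y0:y1,x0:x1]>40).sum())
E
```

```text
green n 266 ctr [127.2   0.9] size [ 15.3 212.7] yaw 0.1
tcp tray [-80.9 390.6] 0.1325 t 23.9167
yaw 0.20868960748245174 x0 126.92380180666657 y [-101.92393808  106.07093627] 2.0874487766088134 227
1 42 [125.6 120.8] [106.2 113. ] [143.3 132.6]
-1 49 [ 127.5 -118. ] [ 107.7 -131.6] [ 144.6 -109.6]
contactor 0
fan 7
can 0
spanner 165
tub 117
meter 1214
drv 1115
```

```bash
python3 -c "
from workcell import ctrl
print(ctrl.close_job())"
```

```text
the job is handed in; nothing more can be done
None
```

The long stack is in its bay and the job is handed in at about 24 s: it measures tray (127, 1) mm against a target of (128, 0), yaw about 0.1°, flush on the far wall between the ribs; it wedged briefly on the left rib and I freed it by nudging its end face, and the arm finished raised and clear to the left.

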